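# Pry open the stuck cover of a vial heater

## Task

The blue cover of the white vial heater is stuck shut and its blade is in the top drawer of the small parts cabinet: pull that drawer right out to its stop, take out the yellow-handled thin blade, which stands on edge in its slot, and lay it down flat on the green bench mat. Take it up again, put the blade into the notch under the cover's front edge and lever the cover up with the blade alone, never touching it with the gripper, until it stands about upright or leans back; it stays where it is left. Finally lay the blade back flat on the mat, leaving the drawer out, the thick red-handled scraper in the drawer and everything else where it stands.

Things in the scene. Friction and masses are not known exactly. Their poses are not given: they have to be found in the camera images.
- cab: Fixed white bench-top parts cabinet with two grey drawers, 250 (x, depth) by 240 (y, width) by 135 mm tall; origin at the centre of its underside, its front looks along its own -x.
- cab_drawer0 (a joint): Travel of the top drawer along the cabinet's -x, m: 0 shut, 0.174 at its stop. Its floor lies 77 mm above the bench, its rim 113 mm; inside 205 mm deep, 198 mm wide. On the floor are two slots, 75 mm apart (front, rear): pairs of blue cheeks 20 mm tall and 10 mm long that hold both ends of a handle; the handle's middle 66 mm is free.
- cab_drawer0_handle (a point): Middle of the top drawer's steel bar handle: a round bar 11 mm thick, 120 mm long across the drawer front, 35 mm off the front, 99 mm above the bench, 40 mm below the cabinet's top.
- pry: Blade tool, 110 g: yellow handle 90 (x) by 28 (y) by 14 mm (z), bevelled; steel blade 77 mm long, 22 wide (y), 3 thick (z), in the handle's mid-plane. Origin: centre of the handle; x points to the blade tip at +120 mm; rear end at -45 mm. Starts on edge (its y upright) in the front or rear slot of the shut drawer, blade towards the cabinet's -y. Both faces alike.
- pry_tip (a point): Middle of the blade's tip edge, 120 mm along x from the blade tool's origin.
- scraper: The thick scraper in the other slot, on edge: red handle and white plastic blade 12 mm thick, otherwise the size, origin and axes of the blade tool. Too thick for the notch; stays in the drawer.
- heater: Fixed white vial heater, 150 (x) by 140 (y) by 70 mm tall without its cover; origin at the centre of its underside, its front, with the notch, looks along its own -x (to the middle of the bench). Walls 6 mm thick; behind the front wall it is hollow down to 56 mm above the bench.
- notch (a point): Middle of the notch's mouth in the heater's front face, 65 mm above the bench. The notch is 50 mm wide and 10 mm high: its floor at 60 mm, its roof the underside of the cover at 70 mm.
- cover: The blue cover, a plate 150 by 140 by 8 mm, flush with the heater's sides. Origin: middle of the hinge line at the top of the heater's rear face, 70 mm up; the plate runs from there along its own -x (to the notch when shut) and turns about its y. Its z is upright when shut, level when the cover stands upright (stop at 1.75 rad). Stiff hinge: 1 to 2.5 N at the front edge.
- mat: Fixed green bench mat, 200 by 200 by 3 mm thick; origin at the centre of its underside.
- bottle: Bystander: brown round bottle, 66 mm diameter, 170 mm tall; origin at the centre of its underside.
- beaker: Bystander: clear open beaker, 70 mm diameter, 90 mm tall; origin at the centre of its underside.
- jar: Bystander: white jar with a blue cap, 64 mm diameter, 80 mm tall; origin at the centre of its underside.
- wrench: Bystander: steel wrench, 150 mm long, lying flat on the bench (about 10 mm high) along its x axis; origin under its middle.
- tipbox: Bystander: orange box with white caps, 90 (x) by 120 (y) by 51 mm tall; origin at the centre of its underside.
- tin: Bystander: low round tin, 60 mm diameter, 45 mm tall; origin at the centre of its underside.
- syringes: Bystander: clear open tray, 80 (x) by 150 (y) by 30 mm tall, lying on top of the parts cabinet; origin at the centre of its underside.

How it is judged (in metres and radians):
On the way, in this order (a step that is already met when the one before it is completed fails the run):
1. the top drawer is pulled out to its stop (value of joint cab_drawer0 above 0.166 m), for 0.2 s.
2. the blade tool lies flat and released on the mat (x of pry in the frame of mat between -0.11 and 0.11 m and y of pry in the frame of mat between -0.11 and 0.11 m and z of pry in the frame of mat below 0.016 m and (angle between pry's own z axis and vertical below 0.2 rad or angle between pry's own z axis and vertical above 2.94159 rad) and contact force between the fingers and pry below 0.1 N and linear speed of pry below 0.02 m/s), for 0.2 s.
3. the cover is being lifted by the blade (angle between cover's own z axis and vertical above 0.15 rad and contact force between pry and cover above 0.2 N and contact force between the fingers and pry above 1 N), for 0.05 s.
4. the cover stands about upright or beyond (angle between cover's own z axis and vertical above 1.3 rad), for 0.2 s.
At the end, for the whole second after the job is handed in: The cover stands open past 1.3 rad, the blade tool lies flat (within 0.2 rad), released and at rest on the mat with the centre of its handle over it, the drawer is still out (over 0.14 m) and the scraper is still in the drawer (all of step 2 and angle between cover's own z axis and vertical above 1.3 rad and value of joint cab_drawer0 above 0.14 m and z of scraper in the frame of cab between 0.08 and 0.115 m); the robot touches nothing.
It fails at once if the gripper or arm touches the cover (contact force between any of the fingers, the arm and cover above 0.5 N).
It fails at once if the scraper is lifted out of its slot (z of scraper in the frame of cab above 0.125 m).
It fails at once if a bystander is pushed more than 25 mm or tipped over (distance of any of bottle, beaker, jar, wrench, tipbox, tin, syringes from where it was at the start of the episode above 0.025 m or angle between any of bottle, beaker, jar, wrench, tipbox, tin, syringes's own z axis and vertical above 0.5 rad).
It also fails if it takes over 61 s, if anything falls off the work surface, if the arm or the gripper's body presses on something with over 40 N, if the wrist force passes 120 N, or if a joint passes its speed limit or range.

## Robot

A 6-joint arm with a two-finger parallel gripper is mounted at the origin on the work surface. World frame = base frame: x ahead of the robot, y to its left, z up, the work surface at z = 0. Lengths are in m, angles in degrees, forces in N, time in s.
With the tool pointing down it reaches from about 0.35 to 0.875 m from the base axis. Payload 4.2 kg.
Tool frame: the origin (TCP) lies midway between the tips of the shut fingers; the grasp point (between the pads) lies 19 mm behind it; z points along the fingers, y is the line along which they close (so a half turn about z gives the same grasp; the last joint's range is limited). The gripper opens to 87 mm and grips with 3 to 60 N. Pads are 19 mm wide; open, the fingers measure 117 mm over their backs; the gripper's body (75 mm by 190 mm) begins 51 mm behind the grasp point.
Start: joints at [90.333, 22.042, 0.453, 0, -68.411, -14.817], TCP at [0.156, 0.605, 0.198] pointing down, gripper open.
Joint ranges: [-179.83, 179.83], [-69.29, 118.12], [-61.27, 80.66], [-181.25, 117.63], [-171.15, -9.14], [-177.46, 177.46]. Speed limits (degrees/s): [159.86, 159.86, 180, 180, 180, 180].

## Interface

Orientations are given as a 3x3 rotation matrix whose columns are the frame's x, y, z axes.
In Python, from station import * gives the robot as it stands.
- The arm moves only by the tool move_arm, never from a script. Its argument "targets" is text: rows parted by semicolons, each of 4 numbers parted by spaces: the shift along the world's x, y, z in units of 25 mm (1.0 is 25 mm), then the turn about the world's z in units of 5 degrees (1.0 is 5 degrees). In form: tx ty tz spin; .... A call has 1 to 10 rows; each row shifts and turns the commanded pose from where the row before left it; what a row does not reach is not made up. A row lasts 1/12 s, in which the tool goes at most 41.7 mm and 7.16 degrees, less where a joint would pass 70% of its speed; a pose out of reach is approached as far as the arm can. A call is refused whole if a number of a shift passes 1 or a number of a turn 1, either way. A call with a gripper value outside its range is refused whole. "gripper" is the finger opening in mm, from 0 to 87, set as the call begins (left out, the last holds). The fingers move at their own pace and stop on an object; the grip force is fixed at half the most. Time passes only in rows, so rows that do not move let the fingers close. It gives the time, the measured TCP pose, the force, the opening and the grip force at its end, in the units of the state.
- sense(): the state, without advancing time (a new reading comes with each control period).
- capture(name): name is "scene" or "top"; returns a dict with "image" (420x560x3 uint8, blue, green, red), "fx", "fy", "cx", "cy" (pixels), "world_from_camera" (4x4, takes a point from camera to world coordinates). Camera axes: x right, y up, looking along -z (the intrinsics and any distortion apply to the point x, -y, -z); pixel columns grow to the right and rows downward; lengths in m; the calibration is good to about 2 mm. A picture is of the moment at which its call begins. There is no depth.
- finish_job(): hands the job in; it is judged then, once.
The state is a dict: "time_s": time; "joints": joint angles; "joint_velocities": joint speeds; "effort": joint torques, N m; "tcp_pos": TCP position; "ee_rot": TCP orientation; "wrist_force": force on the tool from outside, world axes, zero at the start; "moment": the same for the moment, N m; "gripper_width": opening from 0.0 (shut) to 1.0 (fully open); "gripper_force": force on a finger pad.
Only numpy, scipy, OpenCV 4.12 (cv2) and the standard library are available. Lean on these libraries where they do the work, as an engineer would, in place of code of your own. Each camera call takes 0.05 s, during which the arm holds its last target. There are 200 camera calls.

## Working session

There is one attempt and no reset: what is moved stays moved. The work goes in short steps, Python scripts to look and compute and a tool call to move; the robot and the scene stay as the last step left them, time stands still between calls to the robot, and variables do not carry over. Pictures are saved under pics/ and viewed, at most 10 in all, crops included, and the job is handed in when it is done.

Besides the shell and the picture viewer there is one more tool, called as a command line: name --argument value ..., lists and objects as JSON in quotes. move_arm: Moves the arm, as the interface text tells. Its arguments: {"type":"object","properties":{"targets":{"type":"string"},"gripper":{"type":"number"}},"required":["targets"]}

```bash
ls; mkdir -p pics
python3 - <<'E'
from station import *
import cv2,numpy as np,pickle
d={n:capture(n) for n in("scene","top")}
pickle.dump(d,open('cap0.pkl','wb'))
for n in d:
    cv2.imwrite(f'pics/{n}0.png',cv2.resize(d[n]['image'],(784,588)))
    print(n,[d[n][k] for k in('fx','fy','cx','cy')],np.round(d[n]['world_from_camera'],3),d[n].keys())
print(sense())
E
```

```text
pics
scene [509.54398442764807, 509.54398442764807, 290.4308195146169, 204.06321061254636] [[-0.602 -0.576  0.553  1.343]
 [ 0.798 -0.422  0.43   0.582]
 [-0.014  0.7    0.714  1.121]
 [ 0.     0.     0.     1.   ]] dict_keys(['image', 'fx', 'fy', 'cx', 'cy', 'world_from_camera'])
top [494.7671776978313, 494.7671776978313, 282.2983537530705, 210.14306258343976] [[-0.004  0.998 -0.07   0.441]
 [-1.    -0.003  0.004 -0.01 ]
 [ 0.004  0.071  0.998  1.377]
 [ 0.     0.     0.     1.   ]] dict_keys(['image', 'fx', 'fy', 'cx', 'cy', 'world_from_camera'])
{'time_s': 0.1, 'joints': array([ 9.03320091e+01,  2.20877495e+01,  3.86432185e-01, -2.50209014e-02,
       -6.84106377e+01, -1.48162409e+01]), 'joint_velocities': array([ 0.09669462, -0.11542892,  0.04681304,  0.07220014,  0.05794859,
        0.00574049]), 'effort': array([ 2.86323002e-04, -3.91687560e+01,  1.87935930e+01,  4.23184633e+00,
        1.34857540e-02, -6.92550384e-05]), 'tcp_pos': array([0.15616511, 0.60456487, 0.19734708]), 'ee_rot': array([[ 9.68176230e-01, -2.50269118e-01, -3.94731318e-04],
       [-2.50269406e-01, -9.68174260e-01, -1.95627023e-03],
       [ 1.07425323e-04,  1.99280351e-03, -9.99998009e-01]]), 'wrist_force': array([-0.25384964,  0.75441091,  0.09107967]), 'moment': array([ 0.00324201, -0.01935647, -0.01735675]), 'gripper_force': 0.0, 'gripper_width': 1.0025236607148094}
```

View pics/scene0.png

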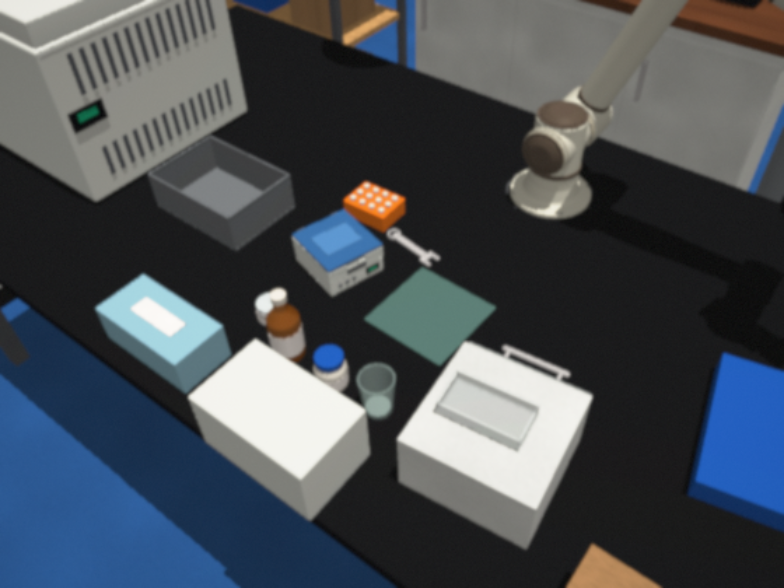

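View pics/top0.png

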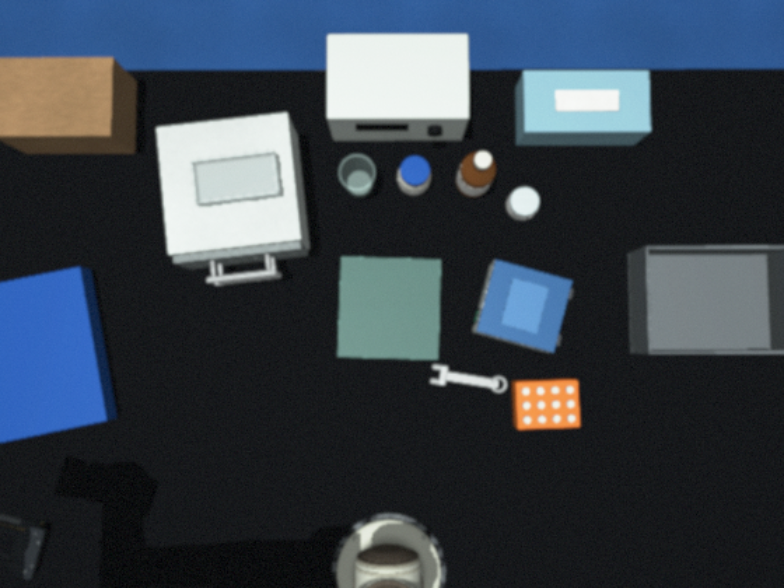

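The scene view shows the cabinet (handle ends about 505,350 and 567,376), the mat, and the heater with its notch face around 365,268. The top view shows the handle at 209,281 to 279,273, the mat centre near 389,307 and the cover near 523,306.

```bash
cat > h.py <<'E'
import numpy as np,cv2,pickle
def cam(c):
    T=np.array(c['world_from_camera']);return T[:3,:3],T[:3,3],c
def ray(c,uv):
    R,t,_=cam(c);uv=np.atleast_2d(uv).astype(float)
    d=np.c_[(uv[:,0]-c['cx'])/c['fx'],-(uv[:,1]-c['cy'])/c['fy'],-np.ones(len(uv))]
    return t,d@R.T
def plane(c,uv,z):
    t,d=ray(c,uv);return t+d*((z-t[2])/d[:,2])[:,None]
def proj(c,P):
    R,t,_=cam(c);q=(np.atleast_2d(P)-t)@R
    return np.c_[c['cx']-c['fx']*q[:,0]/q[:,2],c['cy']+c['fy']*q[:,1]/q[:,2]]
def tri(cs,uvs):
    A=np.zeros((3,3));b=np.zeros(3)
    for c,u in zip(cs,uvs):
        t,d=ray(c,u);d=d[0]/np.linalg.norm(d[0]);M=np.eye(3)-np.outer(d,d);A+=M;b+=M@t
    return np.linalg.solve(A,b)
def blob(c,lo,hi,roi):
    """largest blob contour, hsv limits, roi x0,y0,x1,y1 in px"""
    x0,y0,x1,y1=roi;h=cv2.cvtColor(c['image'],cv2.COLOR_BGR2HSV)[y0:y1,x0:x1]
    m=cv2.morphologyEx(cv2.inRange(h,np.array(lo),np.array(hi)),cv2.MORPH_CLOSE,np.ones((3,3)))
    k=max(cv2.findContours(m,cv2.RETR_EXTERNAL,cv2.CHAIN_APPROX_NONE)[0],key=cv2.contourArea)[:,0]
    return k+[x0,y0]
E
python3 - <<'E'
from h import *
d=pickle.load(open('cap0.pkl','rb'));s,t=d['scene'],d['top']
np.set_printoptions(precision=4,suppress=True)
def R(uv):return [int(v/1.4) for v in uv]
for name,z,lo,hi,rois in [('mat',.003,(60,40,50),(95,255,255),[(350,250,510,375),(320,240,460,375)]),
   ('cover',.078,(98,80,60),(125,255,255),[(280,195,400,300),(460,245,590,370)]),
   ('cabtop',.135,(0,0,150),(180,60,255),[(390,330,600,545),(140,100,320,275)]),
   ('tip',.051,(3,120,100),(25,255,255),[(320,170,420,240),(490,360,600,450)])]:
    for c,r in zip((s,t),rois):
        k=blob(c,lo,hi,R(r));P=plane(c,k,z)[:,:2].astype(np.float32)
        m=cv2.minAreaRect(P*1000);print(name,np.array(m[0]),np.array(m[1]),m[2])
        print('   ',cv2.boxPoints(m).round(1).tolist())
a=tri((s,t),((567/1.4,376/1.4),(209/1.4,281/1.4)));b=tri((s,t),((505/1.4,350/1.4),(279/1.4,273/1.4)))
print('handle',a,b,(a+b)/2,np.linalg.norm(a-b))
def up(im,r,f):return cv2.resize(im[r[1]:r[3],r[0]:r[2]],None,fx=f,fy=f,interpolation=cv2.INTER_CUBIC)
A=up(s['image'],(200,130,330,290),3);B=up(t['image'],(320,170,440,330),3)
C=up(s['image'],(340,235,430,300),4);D=up(t['image'],(130,165,220,215),4)
W=np.zeros((600,800,3),np.uint8)
def put(i,x,y):W[y:y+i.shape[0],x:x+i.shape[1]]=i[:600-y,:800-x]
put(cv2.resize(A,(325,400)),0,0);put(cv2.resize(B,(300,400)),330,0)
put(cv2.resize(C,(270,195)),0,402);put(cv2.resize(D,(360,200)),330,400)
cv2.imwrite('pics/mix1.png',W)
E
```

```text
mat [510.7006  -3.9438] [208.235  209.2186] 88.15777587890625
    [[402.79998779296875, -104.5999984741211], [611.9000244140625, -111.4000015258789], [618.5999755859375, 96.80000305175781], [409.5, 103.5]]
mat [511.9979  -1.6618] [206.733  206.6316] 88.09465789794922
    [[405.29998779296875, -101.5], [611.7999877929688, -108.4000015258789], [618.7000122070312, 98.19999694824219], [412.20001220703125, 105.0999984741211]]
cover [ 508.9239 -259.5738] [160.9241 145.7965] 74.33185577392578
    [[417.0, -317.3999938964844], [557.4000244140625, -356.70001220703125], [600.7999877929688, -201.8000030517578], [460.5, -162.39999389648438]]
cover [ 511.1798 -257.2531] [154.4989 146.1156] 74.0377426147461
    [[419.70001220703125, -311.3999938964844], [560.2000122070312, -351.6000061035156], [602.7000122070312, -203.10000610351562], [462.20001220703125, -162.89999389648438]]
cabtop [719.3153 287.0069] [266.5456 243.4127] 6.4535417556762695
    [[573.2000122070312, 393.0], [600.5999755859375, 151.10000610351562], [865.4000244140625, 181.10000610351562], [838.0999755859375, 422.8999938964844]]
cabtop [705.5995 285.8949] [292.8495 243.1196] 6.419317245483398
    [[546.5, 390.29998779296875], [573.7000122070312, 148.6999969482422], [864.7000122070312, 181.5], [837.5, 423.1000061035156]]
tip [ 345.0756 -287.8687] [130.7373 153.7303] 1.5656338930130005
    [[277.6000061035156, -212.8000030517578], [281.79998779296875, -366.5], [412.5, -362.8999938964844], [408.29998779296875, -209.1999969482422]]
tip [ 325.0261 -300.9848] [ 95.014  126.3824] 1.8554898500442505
    [[275.5, -239.39999389648438], [279.6000061035156, -365.70001220703125], [374.6000061035156, -362.6000061035156], [370.5, -236.3000030517578]]
handle [0.5575 0.3311 0.0931] [0.5705 0.2054 0.088 ] [0.564  0.2682 0.0905] 0.12638405754793147
```

View pics/mix1.png

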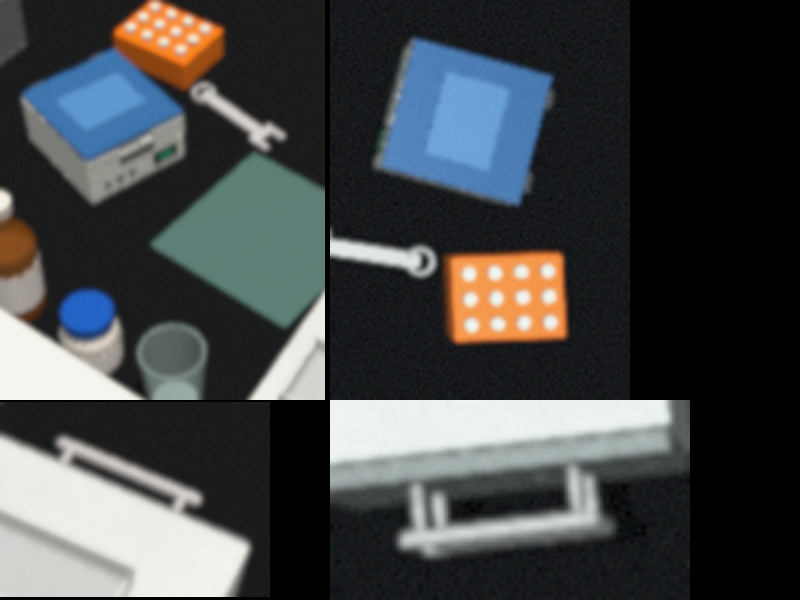

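The measurements agree with the stated sizes:

| Item | Result |
|---|---|
| Cabinet yaw | 6.45° |
| Handle | about (0.566, 0.269) |
| Mat centre | (0.512, -0.002) |
| Notch | about (0.532, -0.185), facing +y |

Next I move above the handle.

move_arm --targets "0.96 -0.8 0 -0.81; 0.96 -0.8 0 -0.81; 0.96 -0.8 0 -0.81; 0.96 -0.8 0 -0.81; 0.96 -0.8 0 -0.81; 0.96 -0.8 0 -0.81; 0.96 -0.8 0 -0.81; 0.96 -0.8 0 -0.81; 0.96 -0.8 0 -0.81; 0.96 -0.8 0 -0.81" --gripper 25

```text
time_s: 0.93
tcp_pos: [0.397, 0.4037, 0.198]
ee_rot: [[0.571, -0.821, -0.001], [-0.821, -0.571, -0.001], [0.0, 0.001, -1.0]]
wrist_force: [0.2, 0.5, 0.1]
gripper_width: 0.341
gripper_force: 0.0
```

move_arm --targets "0.96 -0.8 0 -0.81; 0.96 -0.8 0 -0.81; 0.96 -0.8 0 -0.81; 0.96 -0.8 0 -0.81; 0.96 -0.8 0 -0.81; 0.96 -0.8 0 -0.81; 0.96 -0.8 0 -0.81; 0 0 0 0; 0 0 0 0"

```text
time_s: 1.68
tcp_pos: [0.5648, 0.2637, 0.1973]
ee_rot: [[0.114, -0.994, -0.002], [-0.994, -0.114, -0.001], [0.001, 0.002, -1.0]]
wrist_force: [-0.3, -0.1, 0.5]
gripper_width: 0.284
gripper_force: 0.0
```

Run:
```python
from h import *
from station import sense
d=pickle.load(open('cap0.pkl','rb'));s,t=d['scene'],d['top']
a=tri((s,t),((405.7,266.7),(148,200)));b=tri((s,t),((360.7,248),(197.5,195)))
print(a,b,(a+b)/2,np.linalg.norm(a-b))
q=sense();R=q['ee_rot'];print(q['time_s'],q['tcp_pos'],np.degrees(np.arctan2(R[1,1],R[0,1])),q['joints'],q['gripper_width'])
```

```text
[0.5585     0.33194349 0.10249145] [0.57057166 0.20686066 0.09719646] [0.56453583 0.26940207 0.09984395] 0.12577549871328803
1.6833 [0.56481361 0.26373128 0.19726941] -173.47937114670503 [ 3.98716163e+01  2.19814101e+01  2.10539197e-01 -2.32013703e-02
 -6.83298729e+01 -3.33423698e+01] 0.284130456893932
```

move_arm --targets "0 0.04 -0.74 0; 0 0.04 -0.74 0; 0 0.04 -0.74 0; 0 0.04 -0.74 0; 0 0.04 -0.74 0; 0 0.03 -0.74 0; 0 0 0 0"

```text
time_s: 2.27
tcp_pos: [0.5606, 0.2703, 0.0831]
ee_rot: [[0.117, -0.993, -0.008], [-0.993, -0.117, -0.004], [0.003, 0.008, -1.0]]
wrist_force: [-0.9, 0.6, -1.3]
gripper_width: 0.285
gripper_force: 0.0
```

move_arm --targets "0 0 0 0; 0 0 0 0; 0 0 0 0; 0 0 0 0; 0 0 0 0" --gripper 0

```text
time_s: 2.68
tcp_pos: [0.5647, 0.2712, 0.0885]
ee_rot: [[0.116, -0.993, 0.002], [-0.993, -0.116, 0.001], [-0.001, -0.002, -1.0]]
wrist_force: [-0.2, 0.8, 0.2]
gripper_width: 0.029
gripper_force: 0.0
```

Run:
```python
from station import *
from h import *
d={n:capture(n) for n in("scene","top")};pickle.dump(d,open('cap1.pkl','wb'))
q=sense();print(q['tcp_pos'],q['gripper_width'],q['wrist_force'])
s,t=d['scene'],d['top'];print(proj(s,q['tcp_pos']),proj(t,q['tcp_pos']))
a=cv2.resize(s['image'][190:320,320:440],(400,433),interpolation=2);b=cv2.resize(t['image'][130:220,110:240],(400,277),interpolation=2)
W=np.zeros((440,800,3),np.uint8);W[:433,:400]=a;W[:277,400:]=b;cv2.imwrite('pics/g2.png',W)
```

```text
[0.5645201  0.27099577 0.08806263] 0.010038435743525094 [ 0.44958716 -0.51910692  0.06693785]
[[382.50819832 260.33557814]] [[172.95932786 198.07019277]]
```

View pics/g2.png

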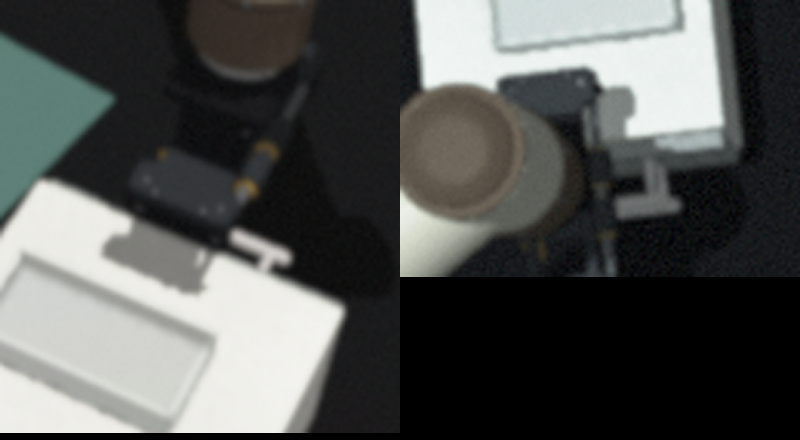

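The picture shows the gripper centred over the bar, with the bar's free end at (290,258) in the left crop and unmoved, but the fingers shut on nothing. I'll open, go a little lower and close again.

move_arm --targets "0 0 0.2 0; 0 0 0 0; 0 0 0 0; 0 0 0 0; 0 0 0 0" --gripper 25

```text
time_s: 3.2
tcp_pos: [0.5642, 0.2708, 0.0923]
ee_rot: [[0.116, -0.993, -0.0], [-0.993, -0.116, -0.0], [0.0, 0.0, -1.0]]
wrist_force: [-0.6, 0.7, 0.1]
gripper_width: 0.258
gripper_force: 0.0
```

move_arm --targets "0 0 -0.2 0; 0 0 -0.2 0; 0 0 -0.2 0; 0 0 -0.1 0; 0 0 0 0; 0 0 0 0"

```text
time_s: 3.7
tcp_pos: [0.5642, 0.2707, 0.0744]
ee_rot: [[0.116, -0.993, -0.001], [-0.993, -0.116, -0.001], [0.001, 0.001, -1.0]]
wrist_force: [0.4, -0.3, -0.0]
gripper_width: 0.286
gripper_force: 0.0
```

move_arm --targets "0 0 0 0; 0 0 0 0; 0 0 0 0; 0 0 0 0; 0 0 0 0" --gripper 0

```text
time_s: 4.12
tcp_pos: [0.5647, 0.2711, 0.0753]
ee_rot: [[0.116, -0.993, 0.001], [-0.993, -0.116, 0.001], [-0.0, -0.001, -1.0]]
wrist_force: [1.1, -0.5, 0.8]
gripper_width: 0.113
gripper_force: 30.0
```

move_arm --targets "-0.3 -0.034 0 0; -0.7 -0.08 0 0; -0.8 -0.09 0 0; -0.8 -0.09 0 0; -0.8 -0.09 0 0; -0.8 -0.09 0 0; -0.8 -0.09 0 0; -0.8 -0.09 0 0; -0.6 -0.068 0 0; -0.3 -0.034 0 0"

```text
time_s: 4.95
tcp_pos: [0.3951, 0.2519, 0.0753]
ee_rot: [[0.117, -0.993, 0.0], [-0.993, -0.117, 0.001], [-0.001, -0.0, -1.0]]
wrist_force: [1.8, -0.5, -1.3]
gripper_width: 0.11
gripper_force: 30.0
```

move_arm --targets "-0.1 -0.011 0 0; -0.1 -0.011 0 0; 0 0 0 0; 0 0 0 0"

```text
time_s: 5.28
tcp_pos: [0.3936, 0.2518, 0.0752]
ee_rot: [[0.117, -0.993, 0.003], [-0.993, -0.117, 0.0], [-0.0, -0.003, -1.0]]
wrist_force: [4.8, -1.0, -0.8]
gripper_width: 0.106
gripper_force: 30.0
```

move_arm --targets "-0.15 -0.017 0 0; 0 0 0 0; 0 0 0 0; 0 0 0 0"

```text
time_s: 5.62
tcp_pos: [0.3935, 0.2519, 0.0753]
ee_rot: [[0.118, -0.993, 0.009], [-0.993, -0.118, 0.002], [-0.001, -0.009, -1.0]]
wrist_force: [20.1, -5.8, -9.8]
gripper_width: 0.112
gripper_force: 30.0
```

move_arm --targets "0.2 0.022 0 0; 0 0 0 0; 0 0 0 0; 0 0 0 0" --gripper 25

```text
time_s: 5.95
tcp_pos: [0.3926, 0.2512, 0.0745]
ee_rot: [[0.116, -0.993, -0.001], [-0.993, -0.116, -0.001], [0.001, 0.001, -1.0]]
wrist_force: [-0.2, 0.4, -0.5]
gripper_width: 0.269
gripper_force: 0.0
```

move_arm --targets "0 0 0.5 0; 0 0 1 0; 0 0 1 0; 0 0 1 0; 0 0 1 0; 0 0 1 0; 0.3 -0.9 0 0; 0.3 -0.9 0 0; 0.3 -0.9 0 0; 0.3 -0.9 0 0"

```text
time_s: 6.78
tcp_pos: [0.4225, 0.1607, 0.2125]
ee_rot: [[0.117, -0.993, -0.0], [-0.993, -0.117, 0.0], [-0.0, 0.0, -1.0]]
wrist_force: [0.8, -0.8, 0.5]
gripper_width: 0.29
gripper_force: 0.0
```

move_arm --targets "0.3 -0.9 0 0; 0.3 -0.9 0 0; 0.3 -0.9 0 0; 0.3 -0.9 0 0; 0 0 0 0; 0 0 0 0"

```text
time_s: 7.28
tcp_pos: [0.4526, 0.0708, 0.2121]
ee_rot: [[0.114, -0.993, -0.001], [-0.993, -0.114, -0.0], [-0.0, 0.001, -1.0]]
wrist_force: [-0.2, 0.4, -0.8]
gripper_width: 0.289
gripper_force: 0.0
```

Run:
```python
from station import *
from h import *
d={n:capture(n) for n in("scene","top")};pickle.dump(d,open('cap2.pkl','wb'))
s,t=d['scene'],d['top']
c=np.array([[.48,.26,.1]]);print(proj(s,c),proj(t,c))
a=cv2.resize(s['image'][180:310,330:460],(400,400),interpolation=2);b=cv2.resize(t['image'][130:260,110:240],(400,400),interpolation=2)
W=np.hstack([a,b]);cv2.imwrite('pics/g3.png',W)
```

```text
[[395.47024061 235.16322793]] [[175.83393206 230.25955069]]
```

View pics/g3.png

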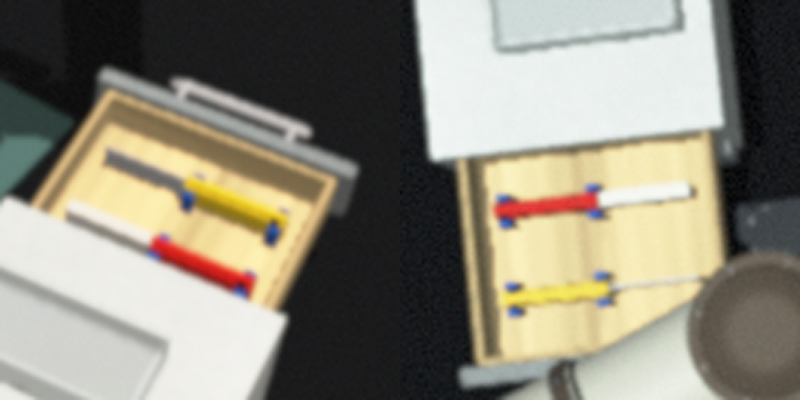

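The crops show the drawer out with the yellow blade in the front slot (right crop about 503,298 to 610,290) and the red scraper behind it.

Run:
```python
from h import *
d=pickle.load(open('cap2.pkl','rb'));s,t=d['scene'],d['top']
np.set_printoptions(precision=4,suppress=True)
ends=[]
for c,r in((s,(330,180,460,310)),(t,(110,130,240,260))):
    k=blob(c,(22,160,110),(35,255,255),r);m=cv2.minAreaRect(k.astype(np.float32));print(m)
    b=cv2.boxPoints(m);L=max(m[1]);
    i=np.argsort(b[:,0]);l,rr=b[i[:2]].mean(0),b[i[2:]].mean(0);ends.append((l,rr));
    for z in(.091,.105):print(z,plane(c,[m[0]],z),plane(c,[l,rr],z).tolist())
a=tri((s,t),(ends[0][0],ends[1][1]));b=tri((s,t),(ends[0][1],ends[1][0]));print('ends',a,b,(a+b)/2,np.linalg.norm(a-b))
# drawer front outer / handle bar expected:
```

```text
((406.0857849121094, 247.0059051513672), (33.99551773071289, 7.669388771057129), 22.380136489868164)
0.091 [[0.4921 0.2992 0.091 ]] [[0.49686914867024434, 0.25547061059186954, 0.09099999999999997], [0.4874081779722328, 0.3418710986521317, 0.09099999999999997]]
0.105 [[0.5036 0.303  0.105 ]] [[0.5083649427754742, 0.25990387399861975, 0.10499999999999998], [0.4990325307797999, 0.3451303245334637, 0.10499999999999998]]
((148.7647247314453, 227.4412078857422), (4.123105525970459, 1.9402848482131958), 14.03624439239502)
0.091 [[0.4878 0.3322 0.091 ]] [[0.4891600480819102, 0.3374362174937387, 0.09099999999999997], [0.4865261012253493, 0.3270186884649935, 0.09099999999999997]]
0.105 [[0.4873 0.3285 0.105 ]] [[0.48863368886695435, 0.333658724436805, 0.10499999999999998], [0.48602841241518135, 0.32335458978934745, 0.10499999999999998]]
ends [0.5026 0.2904 0.1255] [0.4881 0.3398 0.09  ] [0.4953 0.3151 0.1077] 0.06255203500193829
```

Run:
```python
from h import *
d=pickle.load(open('cap2.pkl','rb'));s,t=d['scene'],d['top']
np.set_printoptions(precision=4,suppress=True)
k=blob(t,(22,120,100),(35,255,255),(140,215,185,235));m=cv2.minAreaRect(k.astype(np.float32));print(m)
for u in (m[0],(160.9,225.5)):
    for z in(.091,.105):print(z,plane(t,[u],z))
    print(tri((s,t),((406.1,247.0),u)))
print(plane(t,[(143.5,226.8),(178.2,224.2)],.105))
```

```text
((160.02439880371094, 225.21949768066406), (5.300714015960693, 34.2337760925293), 83.6598129272461)
0.091 [[0.4935 0.3031 0.091 ]]
0.105 [[0.4929 0.2997 0.105 ]]
[0.494  0.3011 0.0944]
0.091 [[0.4928 0.3008 0.091 ]]
0.105 [[0.4922 0.2974 0.105 ]]
[0.493  0.3    0.0925]
[[0.489  0.342  0.105 ]
 [0.4954 0.253  0.105 ]]
```

move_arm --targets "0.167 0.867 0 0; 0.167 0.867 0 0; 0.167 0.867 0 0; 0.167 0.867 0 0; 0.167 0.867 0 0; 0.167 0.867 0 0; 0.167 0.867 0 0; 0.167 0.867 0 0; 0.167 0.867 0 0; 0.167 0.867 0 0" --gripper 36

```text
time_s: 8.22
tcp_pos: [0.494, 0.2905, 0.2123]
ee_rot: [[0.118, -0.993, -0.0], [-0.993, -0.118, -0.0], [0.0, 0.0, -1.0]]
wrist_force: [0.3, -1.1, -0.3]
gripper_width: 0.418
gripper_force: 0.0
```

move_arm --targets "0 0 -0.5 0; 0 0 -0.8 0; 0 0 -0.8 0; 0 0 -0.8 0; 0 0 -0.8 0; 0 0 -0.5 0; 0 0 -0.3 0; 0 0 -0.3 0; 0 0 -0.2 0; 0 0 0 0"

```text
time_s: 9.05
tcp_pos: [0.4943, 0.2884, 0.0867]
ee_rot: [[0.117, -0.993, -0.001], [-0.993, -0.117, -0.001], [0.001, 0.001, -1.0]]
wrist_force: [0.4, -1.0, -0.5]
gripper_width: 0.417
gripper_force: 0.0
```

move_arm --targets "0 0 -0.1 0; 0 0 0 0; 0 0 0 0"

```text
time_s: 9.3
tcp_pos: [0.4951, 0.2885, 0.0854]
ee_rot: [[0.116, -0.993, 0.001], [-0.993, -0.116, 0.001], [-0.001, -0.001, -1.0]]
wrist_force: [-0.3, 0.4, 0.6]
gripper_width: 0.417
gripper_force: 0.0
```

move_arm --targets "0 0 -0.1 0; 0 0 0 0; 0 0 0 0; 0 0 0 0; 0 0 0 0; 0 0 0 0" --gripper 0

```text
time_s: 9.8
tcp_pos: [0.4948, 0.2883, 0.0824]
ee_rot: [[0.116, -0.993, 0.0], [-0.993, -0.116, 0.0], [-0.0, -0.0, -1.0]]
wrist_force: [0.9, -0.2, -1.0]
gripper_width: 0.058
gripper_force: 0.0
```

Run:
```python
from station import *
from h import *
d={n:capture(n) for n in("scene","top")};pickle.dump(d,open('cap3.pkl','wb'))
s,t=d['scene'],d['top']
q=sense();print(q['tcp_pos'],q['gripper_width'],q['gripper_force'],q['wrist_force']);c=q['tcp_pos']
print(proj(s,c),proj(t,c))
a=cv2.resize(s['image'][180:310,330:460],(400,400),interpolation=2);b=cv2.resize(t['image'][130:260,110:240],(400,400),interpolation=2)
cv2.imwrite('pics/g4.png',np.hstack([a,b]))
```

```text
[0.49482419 0.28830344 0.08238344] 0.018432447819434736 0.0 [-0.07599255 -0.77799948  0.08219365]
[[401.38396558 247.85556511]] [[166.49008088 224.83037782]]
```

View pics/g4.png

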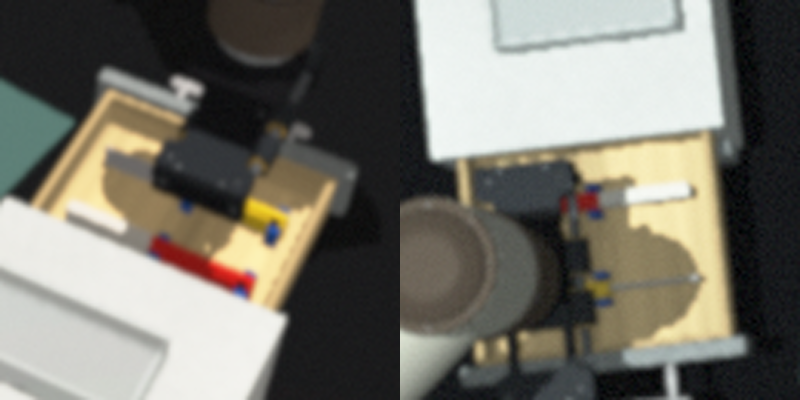

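Numbers and picture agree: the fingers have shut above the handle, so the real tips sit about 20 mm higher than the reported TCP. I'll open and go down step by step, watching the force.

move_arm --targets "0 0 0.2 0; 0 0 0 0; 0 0 0 0; 0 0 0 0; 0 0 -0.15 0; 0 0 -0.15 0; 0 0 0 0; 0 0 0 0" --gripper 36

```text
time_s: 10.57
tcp_pos: [0.4945, 0.288, 0.0793]
ee_rot: [[0.116, -0.993, -0.001], [-0.993, -0.116, -0.001], [0.001, 0.001, -1.0]]
wrist_force: [0.8, 0.8, -0.3]
gripper_width: 0.404
gripper_force: 0.0
```

move_arm --targets "0 0 -0.1 0; 0 0 -0.1 0; 0 0 0 0; 0 0 0 0"

```text
time_s: 10.9
tcp_pos: [0.4947, 0.2882, 0.0746]
ee_rot: [[0.116, -0.993, -0.0], [-0.993, -0.116, -0.0], [0.0, 0.0, -1.0]]
wrist_force: [-0.1, 0.4, -0.8]
gripper_width: 0.413
gripper_force: 0.0
```

move_arm --targets "0 0 -0.15 0; 0 0 -0.15 0; 0 0 0 0; 0 0 0 0"

```text
time_s: 11.23
tcp_pos: [0.4946, 0.2881, 0.0669]
ee_rot: [[0.116, -0.993, -0.001], [-0.993, -0.116, -0.001], [0.001, 0.001, -1.0]]
wrist_force: [0.2, 0.3, 0.7]
gripper_width: 0.417
gripper_force: 0.0
```

move_arm --targets "0 0 0 0; 0 0 0 0; 0 0 0 0; 0 0 0 0; 0 0 0 0; 0 0 0 0" --gripper 0

```text
time_s: 11.73
tcp_pos: [0.4948, 0.2883, 0.0675]
ee_rot: [[0.116, -0.993, 0.0], [-0.993, -0.116, 0.0], [-0.0, -0.0, -1.0]]
wrist_force: [-0.6, 0.5, 0.1]
gripper_width: 0.153
gripper_force: 30.0
```

Gripped at 13.3 mm. Now I lift, carry it to the mat and turn it to the heater's heading.

move_arm --targets "0 0 0.3 0; 0 0 0.6 0; 0 0 1 0; 0 0 1 0; 0 0 1 0; 0 0 0.3 0; 0 0 0 0; 0 0 0 0"

```text
time_s: 12.4
tcp_pos: [0.4941, 0.2881, 0.1718]
ee_rot: [[0.116, -0.993, -0.001], [-0.993, -0.116, 0.0], [-0.0, 0.001, -1.0]]
wrist_force: [0.9, -0.3, -2.1]
gripper_width: 0.159
gripper_force: 30.0
```

move_arm --targets "0.05 -0.4 0 0; 0.05 -0.9 0 -0.4; 0.05 -0.96 0 -0.4; 0.05 -0.96 0 -0.4; 0.05 -0.96 0 -0.4; 0.05 -0.96 0 -0.4; 0.05 -0.96 0 -0.4; 0.05 -0.96 0 -0.4; 0.05 -0.96 0 -0.4; 0.05 -0.96 0 -0.4"

```text
time_s: 13.23
tcp_pos: [0.5058, 0.0616, 0.1705]
ee_rot: [[-0.199, -0.98, -0.004], [-0.98, 0.199, -0.001], [0.002, 0.004, -1.0]]
wrist_force: [0.2, 0.3, -0.4]
gripper_width: 0.156
gripper_force: 30.0
```

move_arm --targets "0.05 -0.96 0 -0.4; 0.05 -0.96 0 -0.4; 0 -0.68 0 -0.45; 0 0 0 0; 0 0 0 0; 0 0 0 0"

```text
time_s: 13.73
tcp_pos: [0.5091, -0.0013, 0.1713]
ee_rot: [[-0.302, -0.953, -0.002], [-0.953, 0.302, -0.0], [0.001, 0.002, -1.0]]
wrist_force: [0.9, -0.0, -0.4]
gripper_width: 0.161
gripper_force: 30.0
```

move_arm --targets "0 0 -0.5 0.3; 0 0 -1 0; 0 0 -1 0; 0 0 -1 0; 0 0 -1 0; 0 0 -1 0; 0 0 -0.7 0; 0 0 -0.4 0; 0 0 0 0; 0 0 0 0"

```text
time_s: 14.57
tcp_pos: [0.5101, -0.0007, 0.0073]
ee_rot: [[-0.276, -0.961, -0.0], [-0.961, 0.276, -0.0], [0.0, 0.0, -1.0]]
wrist_force: [-0.2, -0.0, 0.2]
gripper_width: 0.155
gripper_force: 30.0
```

move_arm --targets "0 0 -0.1 0; 0 0 -0.05 0; 0 0 0 0; 0 0 0 0"

```text
time_s: 14.9
tcp_pos: [0.5102, -0.0011, 0.0043]
ee_rot: [[-0.277, -0.961, 0.001], [-0.961, 0.277, 0.0], [-0.001, -0.001, -1.0]]
wrist_force: [-0.9, -0.6, -2.0]
gripper_width: 0.157
gripper_force: 30.0
```

Run:
```python
from station import *
from h import *
d={n:capture(n) for n in("scene","top")};pickle.dump(d,open('cap4.pkl','wb'))
s,t=d['scene'],d['top']
q=sense();print(q['tcp_pos'],q['gripper_width'],q['wrist_force'])
c=np.array([[.51,-.03,.02]]);ps,pt=proj(s,c)[0].astype(int),proj(t,c)[0].astype(int);print(ps,pt)
f=lambda im,p:cv2.resize(im[p[1]-55:p[1]+55,p[0]-55:p[0]+55],(400,400),interpolation=2)
cv2.imwrite('pics/g5.png',np.hstack([f(s['image'],ps),f(t['image'],pt)]))
```

```text
[ 0.51010045 -0.00117533  0.004115  ] 0.1569072967826987 [ 0.18310586 -0.26273731 -1.28048733]
[300 215] [287 219]
```

View pics/g5.png

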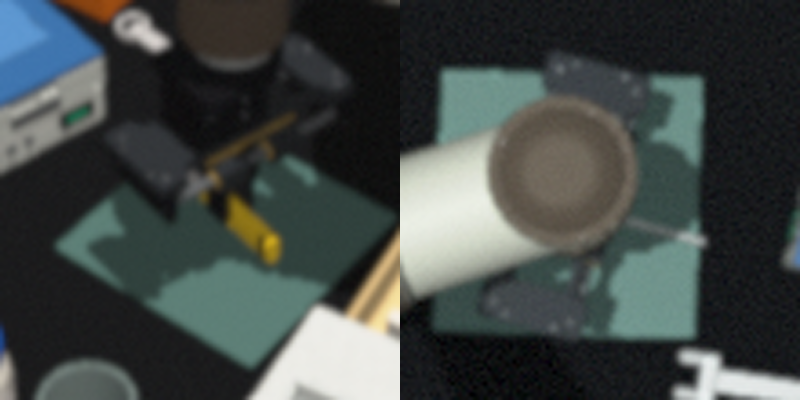

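The handle is held on edge over the mat with the blade tip at the mat's right edge (right crop 705,242). I'll lower the last millimetres onto the mat.

move_arm --targets "0 0 -0.1 0; 0 0 -0.1 0; 0 0 0 0; 0 0 0 0"

```text
time_s: 15.33
tcp_pos: [0.5096, -0.0013, -0.0017]
ee_rot: [[-0.277, -0.961, -0.001], [-0.961, 0.277, -0.0], [0.0, 0.001, -1.0]]
wrist_force: [-0.6, 0.1, -1.2]
gripper_width: 0.158
gripper_force: 30.0
```

move_arm --targets "0 0 -0.1 0; 0 0 0 0; 0 0 0 0"

```text
time_s: 15.58
tcp_pos: [0.5097, -0.0012, -0.0041]
ee_rot: [[-0.277, -0.961, -0.0], [-0.961, 0.277, -0.0], [0.0, 0.0, -1.0]]
wrist_force: [0.0, 0.0, -0.7]
gripper_width: 0.157
gripper_force: 30.0
```

move_arm --targets "0 0 -0.08 0; 0 0 0 0; 0 0 0 0"

```text
time_s: 15.83
tcp_pos: [0.5097, -0.0012, -0.006]
ee_rot: [[-0.277, -0.961, -0.0], [-0.961, 0.277, -0.0], [0.0, 0.0, -1.0]]
wrist_force: [0.0, -0.1, -1.6]
gripper_width: 0.158
gripper_force: 30.0
```

move_arm --targets "0 0 -0.05 0; 0 0 0 0; 0 0 0 0"

```text
time_s: 16.08
tcp_pos: [0.51, -0.0011, -0.007]
ee_rot: [[-0.277, -0.961, 0.0], [-0.961, 0.277, 0.0], [-0.0, -0.0, -1.0]]
wrist_force: [-0.0, 1.2, -1.1]
gripper_width: 0.156
gripper_force: 30.0
```

move_arm --targets "0 0 0 0; 0 0 0 0; 0 0 0 0; 0 0 0 0; 0 0 0 0; 0 0 0.16 0; 0 0 0.16 0; 0 0 0 0; 0 0 0 0" --gripper 60

```text
time_s: 16.83
tcp_pos: [0.5102, -0.0011, 0.0014]
ee_rot: [[-0.277, -0.961, 0.001], [-0.961, 0.277, 0.0], [-0.001, -0.001, -1.0]]
wrist_force: [-0.0, 0.4, -0.5]
gripper_width: 0.673
gripper_force: 0.0
```

move_arm --targets "-0.2 0.058 0 0; -0.2 0.058 0 0; -0.2 0.058 0 0; -0.2 0.058 0 0; -0.15 0.043 0 0; -0.15 0.043 0 0; -0.15 0.043 0 0; -0.15 0.043 0 0; -0.15 0.043 0 0; -0.15 0.043 0 0"

```text
time_s: 17.67
tcp_pos: [0.467, 0.0112, 0.0009]
ee_rot: [[-0.277, -0.961, 0.0], [-0.961, 0.277, 0.0], [-0.0, -0.0, -1.0]]
wrist_force: [0.3, -0.0, -0.0]
gripper_width: 0.691
gripper_force: 0.0
```

move_arm --targets "0 0 0 0; 0 0 0.6 0; 0 0 1 0; 0 0 1 0; 0 0 1 0; -0.2 0.6 0.5 0; -0.2 0.9 0 0; -0.2 0.9 0 0; -0.2 0.9 0 0; -0.2 0.9 0 0"

```text
time_s: 18.5
tcp_pos: [0.442, 0.117, 0.1036]
ee_rot: [[-0.277, -0.961, 0.001], [-0.961, 0.277, 0.0], [-0.001, -0.0, -1.0]]
wrist_force: [0.3, -0.6, -0.1]
gripper_width: 0.688
gripper_force: 0.0
```

```bash
cat > look.py <<'E'
import sys
from station import *
from h import *
np.set_printoptions(precision=4,suppress=True)
n=sys.argv[1];d={n_:capture(n_) for n_ in("scene","top")};pickle.dump(d,open(n+'.pkl','wb'))
s,t=d['scene'],d['top'];q=sense();print(q['time_s'],q['tcp_pos'],q['gripper_width'],q['wrist_force'])
c=np.array([eval(sys.argv[2])]);ps,pt=proj(s,c)[0].astype(int),proj(t,c)[0].astype(int);print(ps-55,pt-55)
f=lambda im,p:cv2.resize(im[p[1]-55:p[1]+55,p[0]-55:p[0]+55],(400,400),interpolation=2)
cv2.imwrite(f'pics/{n}.png',np.hstack([f(s['image'],ps),f(t['image'],pt)]))
for c,p in((s,ps),(t,pt)):
    try:
        k=blob(c,(20,120,80),(36,255,255),(p[0]-55,p[1]-55,p[0]+55,p[1]+55));m=cv2.minAreaRect(k.astype(np.float32));b=cv2.boxPoints(m)
        print(m,plane(c,[m[0]],.012),[plane(c,b,.014)[:,:2].round(4).tolist()])
    except ValueError as e:print(e)
E
python3 look.py c5 .51,-.03,.02
```

```text
18.6 [0.4423 0.1183 0.1036] 0.6924535595550448 [ 0.5639 -0.1466  0.5515]
[245 160] [232 164]
((316.2500305175781, 220.7500457763672), (28.284271240234375, 9.192388534545898), 45.0) [[0.494  0.0173 0.012 ]] [[[0.4966, -0.0292], [0.4631, -0.0293], [0.4946, 0.0646], [0.5264, 0.0636]]]
((270.6337585449219, 225.74520874023438), (31.546194076538086, 10.101554870605469), 16.389541625976562) [[0.4942 0.0173 0.012 ]] [[[0.4932, 0.0629], [0.5199, 0.055], [0.4951, -0.0284], [0.4684, -0.0204]]]
```

View pics/c5.png

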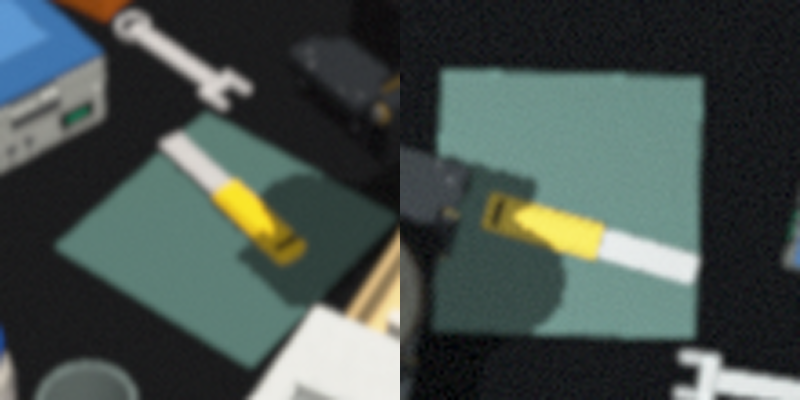

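The blade lies flat on the mat, handle centre (0.494, 0.017) in both views and heading -106.6°. I'll grip it near the front of the handle.

move_arm --targets "0.3 -0.85 0 0; 0.3 -0.85 0 0; 0.3 -0.85 0 0; 0.3 -0.85 0 0; 0.3 -0.85 0 0; 0.28 -0.87 0 0; 0 0 0 0; 0 0 0 0" --gripper 50

```text
time_s: 19.27
tcp_pos: [0.4867, -0.0132, 0.103]
ee_rot: [[-0.28, -0.96, -0.001], [-0.96, 0.28, -0.0], [0.0, 0.001, -1.0]]
wrist_force: [0.0, -0.5, -0.1]
gripper_width: 0.573
gripper_force: 0.0
```

move_arm --targets "0 0 -0.5 0; 0 0 -1 0; 0 0 -1 0; 0 0 -1 0; 0 0 -0.6 0; 0 0 -0.3 0; 0 0 -0.1 0; 0 0 0 0; 0 0 0 0"

```text
time_s: 20.02
tcp_pos: [0.4876, -0.0115, -0.0083]
ee_rot: [[-0.276, -0.961, 0.002], [-0.961, 0.276, 0.0], [-0.001, -0.002, -1.0]]
wrist_force: [0.1, -0.8, -0.2]
gripper_width: 0.572
gripper_force: 0.0
```

move_arm --targets "0 0 -0.1 0; 0 0 -0.1 0; 0 0 0 0; 0 0 0 0"

```text
time_s: 20.35
tcp_pos: [0.4869, -0.012, -0.0139]
ee_rot: [[-0.277, -0.961, 0.0], [-0.961, 0.277, 0.0], [-0.0, -0.0, -1.0]]
wrist_force: [-0.4, 0.0, 0.1]
gripper_width: 0.574
gripper_force: 0.0
```

move_arm --targets "0 0 -0.08 0; 0 0 0 0; 0 0 0 0"

```text
time_s: 20.6
tcp_pos: [0.4867, -0.012, -0.0162]
ee_rot: [[-0.277, -0.961, -0.0], [-0.961, 0.277, -0.0], [0.0, 0.0, -1.0]]
wrist_force: [0.5, 0.4, -0.1]
gripper_width: 0.572
gripper_force: 0.0
```

move_arm --targets "0 0 0 0; 0 0 0 0; 0 0 0 0; 0 0 0 0; 0 0 0 0; 0 0 0 0" --gripper 0

```text
time_s: 21.1
tcp_pos: [0.4866, -0.012, -0.0161]
ee_rot: [[-0.277, -0.961, -0.0], [-0.961, 0.277, -0.0], [0.0, 0.0, -1.0]]
wrist_force: [0.5, -0.4, -0.0]
gripper_width: 0.32
gripper_force: 30.0
```

move_arm --targets "0 0 0.3 0; 0 0 0.7 0; 0 0 0.7 0; 0.2 0 0.5 0; 0.5 -0.4 0 0; 0.5 -0.5 0 0; 0.5 -0.5 0 0; 0.5 -0.5 0 0; 0.5 -0.5 0 0; 0.34 -0.28 0 0"

```text
time_s: 21.93
tcp_pos: [0.5638, -0.08, 0.0392]
ee_rot: [[-0.278, -0.961, 0.001], [-0.961, 0.278, -0.0], [-0.0, -0.001, -1.0]]
wrist_force: [0.4, 0.0, -0.7]
gripper_width: 0.314
gripper_force: 30.0
```

move_arm --targets "0 0 0 0; 0 0 0 0; 0 0 0 0"

```text
time_s: 22.18
tcp_pos: [0.5619, -0.0787, 0.0387]
ee_rot: [[-0.277, -0.961, -0.001], [-0.961, 0.277, 0.0], [0.0, 0.001, -1.0]]
wrist_force: [0.8, -0.1, -0.8]
gripper_width: 0.317
gripper_force: 30.0
```

```bash
python3 look.py c6 .53,-.16,.065; python3 -c "
from station import sense
from h import *
q=sense();d=np.array([-.277,-.961,0]);tip=q['tcp_pos']+.09*d+[0,0,.0261];n=np.array([.532,-.185,.065]);f=pickle.load(open('c6.pkl','rb'))
print(tip,[(proj(f[c],tip),proj(f[c],n)) for c in f])"
```

```text
22.2833 [ 0.562  -0.0784  0.0389] 0.31810026805514685 [ 0.7691 -0.0866 -1.6741]
[206 135] [281 156]
((281.7500305175781, 213.75003051757812), (27.577163696289062, 9.899495124816895), 45.0) [[ 0.5318 -0.0822  0.012 ]] [[[0.5365, -0.1293], [0.5005, -0.1307], [0.5302, -0.0339], [0.5645, -0.0338]]]
max() iterable argument is empty
[ 0.53711356 -0.16493548  0.06497577] [(array([[258.28039659, 190.66759715]]), array([[254.21737557, 186.96399017]])), (array([[338.71123854, 208.61031779]]), array([[346.2746345 , 210.50136235]]))]
```

View pics/c6.png

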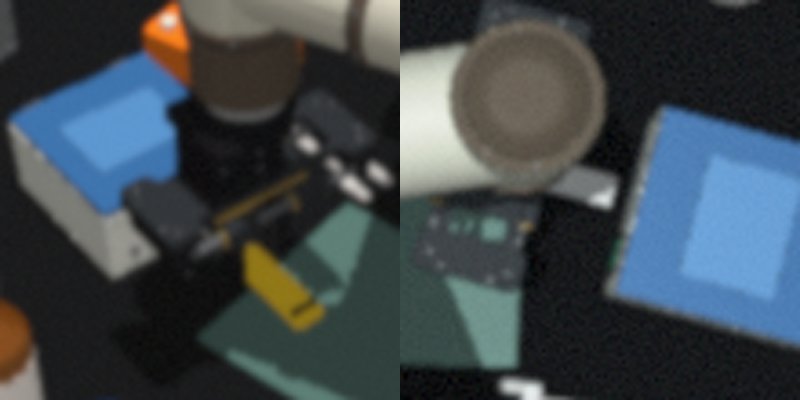

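Run:
```python
from h import *
f=pickle.load(open('c6.pkl','rb'));s=f['scene']
k=blob(s,(20,120,80),(36,255,255),(206,135,316,245))
b=cv2.boxPoints(cv2.minAreaRect(k.astype(np.float32)));print(b,k.max(0))
d=np.array([-.277,-.961,0]);l=np.array([.961,-.277,0])
for z in(.058,.065,.072):
    o=np.array([.562,-.0784,z])-.0302*d
    print(z,[proj(s,o-.045*d+l*w+[0,0,h])[0].round(1).tolist() for w in(-.014,.014) for h in(-.007,.007)])
    print([proj(f['top'],np.array([.562,-.0784,z])+.09*d+l*w)[0].round(1).tolist() for w in(-.011,.011)])
```

```text
[[268.50003 207.50003]
 [275.50003 200.50003]
 [295.00003 220.00003]
 [288.00003 227.00003]] [294 225]
0.058 [[295.6, 224.2], [295.6, 220.9], [287.7, 228.7], [287.6, 225.4]]
[[337.3, 212.8], [339.5, 204.9]]
0.065 [[295.6, 222.6], [295.6, 219.2], [287.6, 227.1], [287.5, 223.7]]
[[337.6, 212.6], [339.8, 204.7]]
0.072 [[295.6, 220.9], [295.5, 217.5], [287.6, 225.4], [287.5, 222.0]]
[[337.9, 212.4], [340.1, 204.4]]
```

The view confirms the blade tip is about 20 mm in front of the notch centre, and the height fits z = 0.065. Inserting now.

move_arm --targets "-0.06 -0.21 0 0; -0.06 -0.21 0 0; -0.06 -0.21 0 0; -0.06 -0.21 0 0; -0.03 -0.11 0 0; 0 0 0 0; 0 0 0 0"

```text
time_s: 22.87
tcp_pos: [0.556, -0.103, 0.0389]
ee_rot: [[-0.278, -0.961, 0.0], [-0.961, 0.278, 0.0], [-0.0, -0.0, -1.0]]
wrist_force: [-0.3, -0.1, -1.3]
gripper_width: 0.315
gripper_force: 30.0
```

move_arm --targets "-0.06 -0.21 0 0; -0.06 -0.21 0 0; -0.06 -0.21 0 0; -0.05 -0.18 0 0; 0 0 0 0; 0 0 0 0"

```text
time_s: 23.37
tcp_pos: [0.5502, -0.1234, 0.0389]
ee_rot: [[-0.278, -0.961, 0.0], [-0.961, 0.278, 0.0], [-0.0, -0.0, -1.0]]
wrist_force: [-0.1, -0.4, -1.2]
gripper_width: 0.314
gripper_force: 30.0
```

No contact so far, and the tip is about 27 mm inside. I start levering along the arc.

move_arm --targets "0 0 0.14 0; -0.01 -0.03 0.25 0; 0 0 0.26 0; -0.02 -0.08 0.5 0; -0.04 -0.13 0.49 0; 0 0 0 0; 0 0 0 0"

```text
time_s: 23.95
tcp_pos: [0.5492, -0.1289, 0.0808]
ee_rot: [[-0.277, -0.961, 0.002], [-0.961, 0.277, -0.0], [-0.001, -0.002, -1.0]]
wrist_force: [0.4, -0.6, -1.7]
gripper_width: 0.313
gripper_force: 30.0
```

```bash
python3 look.py c7 .53,-.2,.1
```

```text
24.05 [ 0.5485 -0.1289  0.0798] 0.3152728780016456 [ 0.9438 -0.0101 -1.1492]
[195 121] [298 155]
((270.2500305175781, 193.25001525878906), (27.577163696289062, 9.899494171142578), 45.0) [[ 0.4836 -0.1649  0.012 ]] [[[0.4878, -0.2148], [0.4496, -0.2175], [0.4825, -0.1135], [0.5188, -0.1123]]]
max() iterable argument is empty
```

View pics/c7.png

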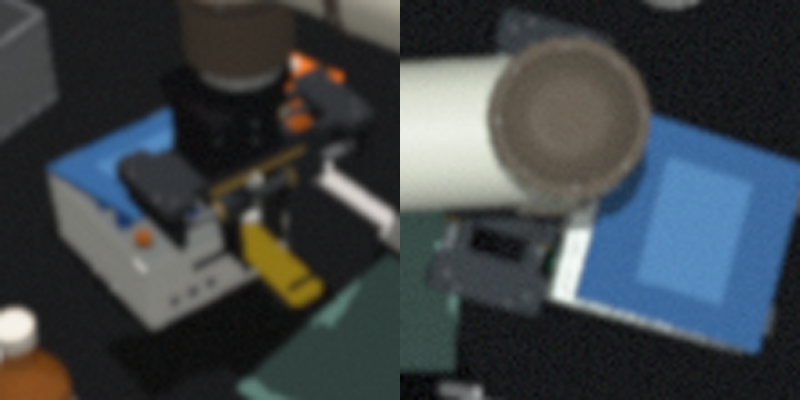

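The cover is up by about 18°, with its front edge drawn back and the hollow visible. Continuing the arc.

move_arm --targets "-0.05 -0.17 0.48 0; -0.06 -0.22 0.46 0; -0.08 -0.27 0.43 0; -0.09 -0.31 0.4 0; -0.1 -0.35 0.36 0; -0.11 -0.38 0.32 0; -0.12 -0.41 0.28 0; 0 0 0 0"

```text
time_s: 24.72
tcp_pos: [0.5338, -0.184, 0.1501]
ee_rot: [[-0.278, -0.96, 0.003], [-0.96, 0.278, -0.001], [0.0, -0.004, -1.0]]
wrist_force: [0.2, 0.4, -0.8]
gripper_width: 0.315
gripper_force: 30.0
```

move_arm --targets "-0.12 -0.44 0.23 0; -0.13 -0.46 0.18 0; -0.13 -0.47 0.13 0; -0.14 -0.48 0.08 0; -0.14 -0.49 0.03 0; 0 0 0 0; 0 0 0 0"

```text
time_s: 25.3
tcp_pos: [0.5161, -0.2414, 0.1641]
ee_rot: [[-0.279, -0.96, -0.001], [-0.96, 0.279, -0.0], [0.0, 0.001, -1.0]]
wrist_force: [-0.6, -0.5, -1.0]
gripper_width: 0.316
gripper_force: 30.0
```

```bash
cat > cov.py <<'E'
import sys
from station import *
from h import *
from scipy.optimize import minimize_scalar
np.set_printoptions(precision=3,suppress=True)
d={n:capture(n) for n in("scene","top")};pickle.dump(d,open(sys.argv[1]+'.pkl','wb'));print(sense()['tcp_pos'],sense()['wrist_force'])
f=np.array([.272,.962,0]);y=np.array([-.962,.272,0]);H=np.array([.5112,-.2573,.07])-.075*f
for n in d:
    c=d[n];h=cv2.cvtColor(c['image'],cv2.COLOR_BGR2HSV);m=cv2.inRange(h,np.array((98,80,50)),np.array((125,255,255)))>0
    p=proj(c,H)[0].astype(int);w=np.zeros_like(m);w[max(0,p[1]-110):p[1]+90,max(0,p[0]-90):p[0]+100]=1;m&=w
    r=[]
    for a in np.radians(np.arange(0,105,5)):
        u=f*np.cos(a)+[0,0,np.sin(a)];nn=np.array([0,0,1])*np.cos(a)-f*np.sin(a)
        P=np.array([H+u*i*.15+y*j*.07+nn*k*.008 for i in(0,1) for j in(-1,1) for k in(0,1)])
        M=np.zeros(m.shape,np.uint8);cv2.fillConvexPoly(M,cv2.convexHull(proj(c,P).astype(np.int32)),1);M=M>0
        r.append((M&m).sum()/(M|m).sum())
    print(n,m.sum(),np.arange(0,105,5)[int(np.argmax(r))],np.array(r))
E
python3 cov.py d1
```

```text
[ 0.516 -0.24   0.164] [-0.433 -0.034 -1.233]
scene 1013 80 [0.06  0.075 0.078 0.069 0.071 0.054 0.053 0.048 0.057 0.084 0.167 0.248
 0.332 0.383 0.411 0.417 0.425 0.421 0.414 0.4   0.381]
top 561 90 [0.019 0.019 0.019 0.022 0.023 0.024 0.026 0.027 0.033 0.034 0.037 0.033
 0.041 0.031 0.034 0.044 0.126 0.247 0.351 0.335 0.275]
```

move_arm --targets "-0.1 -0.35 -0.01 0; -0.08 -0.28 -0.02 0; 0 0 0 0; 0 0 0 0; 0.1 0.3 0 0; 0.24 0.85 0 0; 0.24 0.85 0 0; 0.24 0.85 0 0; 0 0 0 0; 0 0 0 0"

```text
time_s: 26.23
tcp_pos: [0.5332, -0.1833, 0.1637]
ee_rot: [[-0.274, -0.962, 0.0], [-0.962, 0.274, -0.0], [0.0, -0.0, -1.0]]
wrist_force: [-0.0, -0.5, -1.8]
gripper_width: 0.313
gripper_force: 30.0
```

```bash
python3 cov.py d2
```

```text
[ 0.533 -0.185  0.164] [-0.822 -0.413 -1.3  ]
scene 1227 100 [0.046 0.059 0.062 0.052 0.054 0.041 0.041 0.04  0.046 0.07  0.128 0.173
 0.196 0.212 0.242 0.259 0.315 0.357 0.414 0.467 0.492]
top 1553 100 [0.016 0.016 0.016 0.02  0.021 0.021 0.028 0.03  0.038 0.041 0.042 0.031
 0.038 0.036 0.04  0.046 0.151 0.348 0.531 0.722 0.817]
```

The cover stands at about 98–100° in both views. Laying the blade back on the mat.

move_arm --targets "0.1 0.85 0 0; 0.1 0.85 0 0; -0.34 0.87 0 0; -0.34 0.87 0 0; -0.34 0.87 0 0; -0.34 0.87 0 0; -0.34 0.87 0 0; -0.34 0.87 0 0; 0 0 0 0; 0 0 0 0"

```text
time_s: 27.17
tcp_pos: [0.4867, -0.0115, 0.164]
ee_rot: [[-0.276, -0.961, 0.001], [-0.961, 0.276, -0.0], [-0.0, -0.001, -1.0]]
wrist_force: [-0.6, -0.5, -1.4]
gripper_width: 0.312
gripper_force: 30.0
```

move_arm --targets "0 0 -0.5 0; 0 0 -1 0; 0 0 -1 0; 0 0 -1 0; 0 0 -1 0; 0 0 -1 0; 0 0 -0.7 0; 0 0 -0.4 0; 0 0 0 0; 0 0 0 0"

```text
time_s: 28.0
tcp_pos: [0.4871, -0.0127, -0.0017]
ee_rot: [[-0.278, -0.961, -0.001], [-0.961, 0.278, -0.001], [0.001, 0.001, -1.0]]
wrist_force: [-0.2, -0.1, -0.3]
gripper_width: 0.312
gripper_force: 30.0
```

move_arm --targets "0 0 -0.2 0; 0 0 -0.1 0; 0 0 0 0; 0 0 0 0"

```text
time_s: 28.33
tcp_pos: [0.4871, -0.0117, -0.0085]
ee_rot: [[-0.277, -0.961, 0.001], [-0.961, 0.277, 0.0], [-0.0, -0.001, -1.0]]
wrist_force: [-0.5, -0.7, -1.2]
gripper_width: 0.318
gripper_force: 30.0
```

move_arm --targets "0 0 -0.1 0; 0 0 -0.1 0; 0 0 -0.08 0; 0 0 0 0; 0 0 0 0"

```text
time_s: 28.75
tcp_pos: [0.4868, -0.0117, -0.016]
ee_rot: [[-0.277, -0.961, -0.0], [-0.961, 0.277, -0.0], [0.0, 0.0, -1.0]]
wrist_force: [-0.2, -0.8, -0.8]
gripper_width: 0.314
gripper_force: 30.0
```

move_arm --targets "0 0 0 0; 0 0 0 0; 0 0 0 0; 0 0 0 0; 0 0 0 0" --gripper 50

```text
time_s: 29.17
tcp_pos: [0.4869, -0.0117, -0.0158]
ee_rot: [[-0.277, -0.961, 0.0], [-0.961, 0.277, 0.0], [-0.0, -0.0, -1.0]]
wrist_force: [-0.6, -0.3, -1.3]
gripper_width: 0.553
gripper_force: 0.0
```

move_arm --targets "0 0 0.2 0; 0 0 0.6 0; 0 0 1 0; 0 0 1 0; 0 0 1 0; -0.3 0.8 0.5 0; -0.3 0.9 0 0; -0.3 0.9 0 0; -0.3 0.9 0 0; 0 0 0 0"

```text
time_s: 30.0
tcp_pos: [0.4562, 0.0782, 0.0924]
ee_rot: [[-0.274, -0.962, 0.001], [-0.962, 0.274, 0.001], [-0.001, -0.001, -1.0]]
wrist_force: [0.6, -0.8, -0.7]
gripper_width: 0.572
gripper_force: 0.0
```

```bash
python3 look.py c9 .51,-.03,.02; python3 cov.py d3
python3 - <<'E'
from h import *
for n in('c5','c9'):
    t=pickle.load(open(n+'.pkl','rb'))['top']
    k=blob(t,(0,150,80),(8,255,255),(110,130,240,260));print('red',cv2.minAreaRect(k.astype(np.float32)))
a=pickle.load(open('c9.pkl','rb'))['scene'];b=pickle.load(open('cap0.pkl','rb'))['scene']
E
```

```text
30.1 [0.4566 0.0764 0.0921] 0.57501977701657 [-0.3482 -0.541  -0.463 ]
[245 160] [232 164]
((315.8099365234375, 221.2476348876953), (28.318195343017578, 9.552444458007812), 42.709388732910156) [[0.4964 0.0174 0.012 ]] [[[0.5018, -0.0285], [0.4668, -0.0298], [0.4942, 0.0642], [0.5276, 0.0643]]]
((275.0282897949219, 226.65093994140625), (22.66448974609375, 9.752598762512207), 15.945395469665527) [[0.4917 0.0052 0.012 ]] [[[0.4874, 0.0389], [0.5132, 0.0315], [0.4958, -0.0286], [0.47, -0.0211]]]
[0.457 0.076 0.092] [ 0.192 -1.385 -0.185]
scene 2037 100 [0.034 0.043 0.045 0.039 0.043 0.033 0.033 0.031 0.034 0.05  0.118 0.199
 0.274 0.349 0.435 0.511 0.605 0.671 0.755 0.831 0.839]
top 1650 100 [0.038 0.038 0.039 0.043 0.044 0.046 0.054 0.056 0.061 0.058 0.062 0.045
 0.055 0.04  0.038 0.044 0.144 0.331 0.502 0.681 0.774]
red ((156.96923828125, 196.7538604736328), (4.713320255279541, 32.24903106689453), 82.87498474121094)
red ((156.53846740722656, 196.80772399902344), (4.713320255279541, 31.380788803100586), 82.87498474121094)
```

```bash
python3 -c "
from station import *
print(finish_job())"
```

```text
the job is handed in; nothing more can be done
None
```

The job is handed in, though no verdict came back: the final camera checks put the cover at about 100°, the blade flat and released on the mat, the drawer still out and the scraper in its slot.

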